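# Back off the cheese press with its ratchet handle

### The arm

A 6-joint arm with a two-finger parallel gripper is mounted at the origin on a cart in front of the work surface, level with it; the furniture and walls round the work are solid. World frame = base frame: x ahead of the robot, y to its left, z up, the work surface at z = 0. Lengths are in m, angles in rad, forces in N, time in s.
With the tool pointing down it reaches from about 0.25 to 0.775 m from the base axis. Payload 4 kg.
Tool frame: the origin (TCP) lies at the very end of the fingers, on their centre line; the grasp point (between the pads) lies 19 mm behind it (robot.hold_point_z is the distance from the TCP to the grasp point, in m); z points along the fingers, y is the line along which they close (so a half turn about z gives the same grasp; the last joint's range is limited). The gripper opens to 94 mm and grips with 3 to 60 N. Pads are 16 mm wide; open, the fingers measure 119 mm over their backs; the gripper's body (75 mm by 177 mm) begins 78 mm behind the grasp point.
Start: joints at [1.21, 0.087, 1.371, -0, 1.684, -0.103], TCP at [0.14, 0.532, 0.206] pointing down, gripper open.
Joint ranges: [-3.1, 3.1], [-0.76, 2.03], [0.27, 2.55], [-1.08, 4.22], [0.17, 2.65], [-2.57, 2.57]. Speed limits (rad/s): [2.79, 2.79, 3.14, 3.14, 3.14, 3.14].

### API

Orientations are given as [roll, pitch, yaw] about the fixed x, y, z axes, in that order (R = Rz(yaw) Ry(pitch) Rx(roll)).
In Python, from bench import robot gives the robot as it stands.
- The arm moves only by the tool carry_out, never from a script. Its argument "steps" is a list of rows, each a list of 3 entries, a list of its own where there are three numbers: the shift along the tool's x, y, z in m, then the turn about the tool's z in units of 10 degrees (1.0 is 10 degrees), then the closure, from -1 (fully open) to 1 (shut). In form: [[[tx, ty, tz], roll, jaw], ...]. A call has 1 to 10 rows; each row is the pose to reach, as a shift and turn from the pose commanded when the call began, along the tool's axes at that moment; what a row does not reach only later rows make up. A row lasts 1/8 s, in which the tool goes at most 62.5 mm and 10.7 degrees, less where a joint would pass 70% of its speed; a pose out of reach is approached as far as the arm can. A call with a gripper value outside its range is refused whole. The fingers move at their own pace and stop on an object; the grip force is fixed at half the most. Time passes only in rows, so rows that repeat a pose let the fingers close. It gives the time, the measured TCP pose, the force, the opening and the grip force at its end, in the units of the state.
- robot.get_obs(): the state, without advancing time (a new reading comes with each control period).
- robot.snapshot(name): name is "side" or "top" or "wrist"; returns a dict with "image" (420x560x3 uint8, red, green, blue), "z_map" (420x560 float32, m along the optical axis (not along the pixel's ray), 0 where there is no reading), "mtx" (3x3 intrinsics, pixels), "R" (3x3) and "t" (3): a world point X has camera coordinates R X + t. Camera axes: x right, y down, z forward; pixel columns grow to the right and rows downward; lengths in m; the calibration is good to about 2 mm. A picture is of the moment at which its call begins.
- robot.close_job(): hands the job in; it is judged then, once.
The state is a dict: "time": time; "joint_positions": joint angles; "qvel": joint speeds; "joint_torque": joint torques, N m; "tool_pos": TCP position; "ee_rot": TCP orientation; "wrist_force": force on the tool from outside, world axes, zero at the start; "wrist_torque": the same for the moment, N m; "width": finger opening in m; "finger_force": force on a finger pad.
Only numpy, scipy, OpenCV 4.12 (cv2) and the standard library are available. Lean on these libraries where they do the work, as an engineer would, in place of code of your own. Each camera call takes 0.05 s, during which the arm holds its last target. There are 200 camera calls.

### The job

The cheese press on the worktop is screwed down and the ratchet handle on top of its screw is set to tighten. Before the screw is turned at all, flip the ratchet's little direction lever over to the loosening side (counterclockwise seen from above), then swing the handle to and fro to wind the screw back until you feel it come up against its stop, and let go. Go gently: never force the ratchet with more than about 15 N at the handle, and leave the jar, the mug and the tin alone.

Things in the scene. Friction and masses are not known exactly. Their poses are not given: they have to be found in the camera images.
- press: The press, fixed on the worktop: wooden base board 170 x 200 mm, steel basket, two posts 80 mm either side (its y) under a grey cross beam 34 mm deep, beam top at 170 mm. Origin under its centre, z up; at handle joint 0 the handle points along its -x. The upright screw on its z axis carries a toothed wheel and a hex end (top 208 mm).
- ratchet_axis (a point): Point on the screw's axis, 184 mm above the worktop, at the height of the handle bar: the handle swings about the vertical through it.
- handle_grip (a point): Middle of the handle's black round grip, 130 mm from the ratchet axis, 184 mm up; its x axis points outward along the handle. The grip is level, 20 mm thick, and reaches from 96 to 160 mm from the axis; below it is free space down to the base board (top 21 mm). Fingers either side of it can push it both ways.
- handle (a joint): Swing of the ratchet handle about the vertical axis, rad, 0 along the press's -x, positive counterclockwise from above; stops at -0.80 and +0.80; stays where left. Swung the free way it takes 2 to 4 N at the grip, driving the screw 4 to 8 N while moving, easing to 0 to 3 N when held still. The wheel has 12 teeth: the first 0.6 rad of a driving stroke may pass before the pawl takes hold.
- lever (a joint): Direction lever on the handle, rad, -0.40 to 0.40, positive counterclockwise from above, 0 in line with the handle. It snaps to its nearer side and ticks there (0.14 to 0.4) as teeth pass. The handle drives the screw toward the side it leans to and runs free the other way: negative (start) tightens, positive loosens. Flipping takes 1 to 3 N at the tab.
- lever_tab (a point): The lever's upright thumb tab: 8 mm along the lever, 10 mm across, from 208 to 235 mm up; this point is at 225 mm. The lever turns about an upright pin on the handle 38 mm from the ratchet axis; the tab is 40 mm out from that pin. The lever arm under it lies 203 to 208 mm up, the handle below at most 194 mm.
- plate_top (a point): Top centre of the wooden pressing plate on the screw, in the basket (100 mm wide). It rises 2.4 mm per rad that the screw is undone. How far the screw must turn (1.0 to 1.8 rad) differs and cannot be read off: its stop is felt at the grip as a resistance that rises to over 10 N within 15 mm and stays when held still; over 16 N forces the ratchet and the pawl jumps a tooth.
- honey: Glass jar of honey with a grey lid, 71 mm wide, 110 mm tall, origin under its centre. A bystander.
- mug: White mug, 93 mm tall, origin under its centre. A bystander.
- tin: Low tin, 75 mm wide, 58 mm tall, origin under its centre. A bystander.

How it is judged:
By the outcome, as a careful person would: the job done as asked, in the order asked, and still so for the second after the job is handed in, with the robot touching nothing.
It also fails if it takes over 67 s, if anything falls off the work surface, if the arm or the gripper's body presses on something with over 40 N, if the wrist force passes 120 N, or if a joint passes its speed limit or range.

## Working session

There is one attempt and no reset: what is moved stays moved. The work goes in short steps, Python scripts to look and compute and a tool call to move; the robot and the scene stay as the last step left them, time stands still between calls to the robot, and variables do not carry over. Pictures are saved under pics/ and viewed, at most 10 in all, crops included, and the job is handed in when it is done.

Besides the shell and the picture viewer there is one more tool, called after "Emit:" as name(argument=value, ...) on one line, values as JSON. carry_out: Moves the arm, as the interface text tells. Its arguments: {"type":"object","properties":{"steps":{"type":"array","items":{"type":"array"}}},"required":["steps"]}

```bash
mkdir -p pics; python3 - <<'E'
from bench import robot
import cv2,numpy as np
o=robot.get_obs();print(o)
for n in("top","side"):
    s=robot.snapshot(n);cv2.imwrite(f"pics/{n}0.png",s["image"][:,:,::-1]);np.savez(f"{n}0.npz",**s)
    print(n,s["mtx"],s["R"],s["t"])
E
```

```text
{'time': 0.0, 'joint_positions': array([ 1.20988858e+00,  8.79344907e-02,  1.37221978e+00,  1.19030404e-05,
        1.68355274e+00, -1.03105351e-01]), 'qvel': array([-0.00076782, -0.00142088,  0.00029848, -0.00043608,  0.00119888,
        0.00041778]), 'joint_torque': array([ 3.31996789e-04, -3.40174341e+01, -3.02431440e+01,  7.18756858e-02,
        3.27566173e-02, -1.35870214e-04]), 'tool_pos': array([0.14004334, 0.5313307 , 0.20433284]), 'ee_rot': array([-3.13949073e+00, -2.29383691e-04,  2.88379135e+00]), 'wrist_force': array([ 0.00710809,  0.79932155, -0.21604662]), 'wrist_torque': array([ 0.01099919,  0.04088329, -0.03697556]), 'finger_force': 0.0, 'width': 0.09428488267712444}
top [[420.99680639   0.         280.96574085]
 [  0.         420.99680639 210.2874279 ]
 [  0.           0.           1.        ]] [[ 0.02218549 -0.99975128  0.00227618]
 [-0.92623999 -0.021411   -0.37632571]
 [ 0.37628085  0.00624068 -0.92648463]] [-0.04900103  0.5571992   0.99187005]
side [[491.90484      0.         281.1175519 ]
 [  0.         491.90484    211.67123977]
 [  0.           0.           1.        ]] [[ 0.86766307 -0.49696321  0.01372464]
 [-0.19802675 -0.37079932 -0.9073551 ]
 [ 0.45601119  0.78456066 -0.42014089]] [-0.46718803  0.22377269  1.22860993]
```

View pics/top0.png

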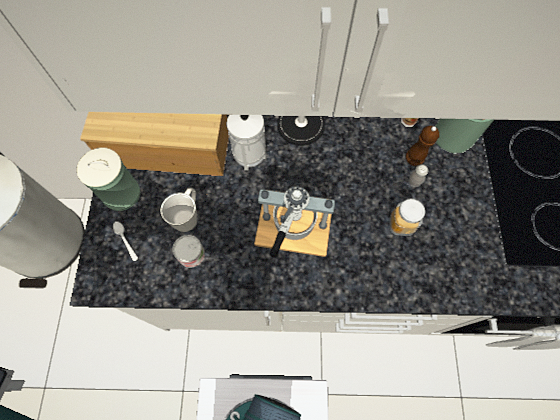

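View pics/side0.png

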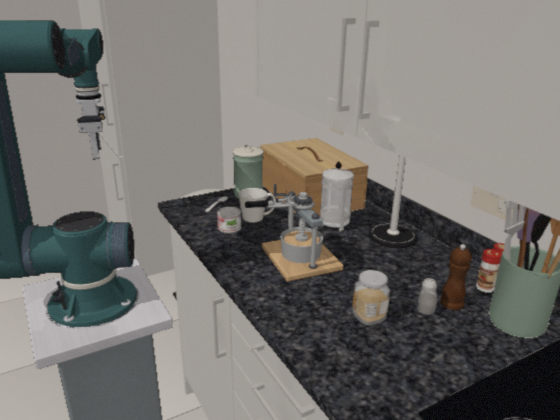

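The top view shows the press at about (295, 220), with its handle pointing down-left to the grip end at (275, 252). The mug is at (180, 212), the tin at (188, 250) and the jar at (407, 217). Next I'll measure the press.

```bash
cat > h.py <<'E'
import numpy as np,cv2
def cloud(s):
    h,w=s["z_map"].shape;u,v=np.meshgrid(np.arange(w),np.arange(h));z=s["z_map"];K=s["mtx"]
    c=np.stack([(u-K[0,2])/K[0,0]*z,(v-K[1,2])/K[1,1]*z,z],-1)
    return (c-s["t"])@s["R"]
def proj(s,X):
    c=np.atleast_2d(X)@s["R"].T+s["t"];p=c@s["mtx"].T;return p[:,:2]/p[:,2:]
E
python3 - <<'E'
import numpy as np,cv2
from h import *
s=dict(np.load("top0.npz"));P=cloud(s);im=s["image"].astype(int)
reg=np.zeros(P.shape[:2],bool);reg[165:275,235:350]=1
z=P[...,2]
# base board
m=reg&(z>.014)&(z<.027)&(im[...,0]>im[...,2]+40)
print("board",cv2.minAreaRect(P[m][:,:2].astype(np.float32)),m.sum(),np.median(z[m]))
m=reg&(z>.16)&(z<.175); print("beam",cv2.minAreaRect(P[m][:,:2].astype(np.float32)),m.sum())
m=reg&(z>.176)&(z<.30)
q=P[m];print(m.sum())
for a,b in((.176,.2),(.2,.21),(.21,.24)):
    k=q[(q[:,2]>a)&(q[:,2]<b)];print(a,len(k),k.mean(0),k.min(0),k.max(0))
dark=reg&(im.max(-1)<60)&(z>.15);k=P[dark];print("grip",len(k),k.mean(0),k.min(0),k.max(0));print(np.linalg.svd(k[:,:2]-k[:,:2].mean(0))[2][0])
k=P[reg&(z>.205)];print(np.round(k,3).tolist()[:60])
cv2.imwrite("pics/c1.png",cv2.resize(s["image"][170:265,240:350,::-1],None,fx=6,fy=6,interpolation=cv2.INTER_CUBIC))
E
```

```text
board ((0.5387638807296753, -0.06950550526380539), (0.19940055906772614, 0.12417050451040268), 82.34491729736328) 1559 0.02025928712284433
beam ((0.5399544835090637, -0.06917549669742584), (0.18964140117168427, 0.07824685424566269), 82.19619750976562) 593
1051
0.176 896 [ 0.51819584 -0.05788148  0.18701788] [ 0.41051433 -0.15930532  0.17600172] [0.5928987  0.01607539 0.19993544]
0.2 118 [ 0.53633683 -0.06184107  0.20625137] [ 0.4874626  -0.0845114   0.20017292] [ 0.57197151 -0.03539763  0.20979851]
0.21 37 [ 0.50122445 -0.04467715  0.22373691] [ 0.48712559 -0.07923741  0.21002541] [ 0.56457525 -0.03535462  0.23665802]
grip 214 [ 0.43068432 -0.03236416  0.23911198] [ 0.14396559 -0.14437718  0.17882065] [ 0.58385098 -0.01139244  1.12875228]
[ 0.99925088 -0.03869997]
[[0.144, -0.043, 1.129], [0.144, -0.043, 1.129], [0.144, -0.043, 1.129], [0.144, -0.043, 1.129], [0.144, -0.043, 1.129], [0.144, -0.043, 1.129], [0.144, -0.043, 1.129], [0.144, -0.043, 1.129], [0.144, -0.043, 1.129], [0.571, -0.067, 0.21], [0.571, -0.07, 0.208], [0.571, -0.072, 0.209], [0.572, -0.075, 0.207], [0.144, -0.043
[... 400 characters left out ...]
, 0.209], [0.563, -0.072, 0.21], [0.564, -0.077, 0.207], [0.563, -0.079, 0.211], [0.565, -0.082, 0.206], [0.144, -0.043, 1.129], [0.562, -0.063, 0.205], [0.562, -0.065, 0.206], [0.562, -0.067, 0.206], [0.561, -0.07, 0.208], [0.561, -0.072, 0.207], [0.562, -0.077, 0.205], [0.144, -0.043, 1.129], [0.562, -0.082, 0.205], [0.559, -0.065, 0.207], [0.558, -0.067, 0.207], [0.558, -0.072, 0.208], [0.559, -0.075, 0.207], [0.559, -0.077, 0.206], [0.559, -0.079, 0.207], [0.557, -0.065, 0.205], [0.556, -0.067, 0.207], [0.557, -0.07, 0.205], [0.555, -0.072, 0.21], [0.555, -0.075, 0.209], [0.555, -0.077, 0.209], [0.556, -0.079, 0.207], [0.553, -0.067, 0.207], [0.553, -0.07, 0.208], [0.554, -0.072, 0.205]]
```

View pics/c1.png

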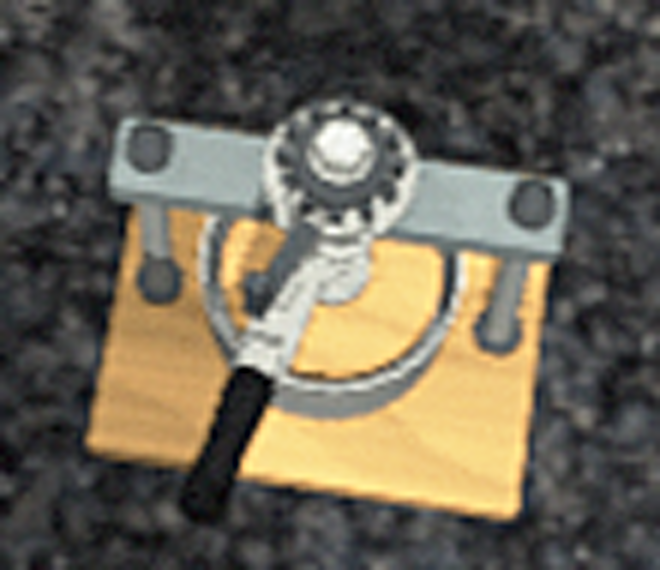

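The crop shows the hex end at (342, 145), the dark lever running to its tab at about (262, 290), and the grip from (250, 370) to (205, 515). I'll intersect these pixel rays with the known heights and refine from the depth data.

```bash
cat >> h.py <<'E'
def ray(s,u,v,z):
    d=s["R"].T@(np.linalg.inv(s["mtx"])@[u,v,1]);c=-s["R"].T@s["t"];return c+d*(z-c[2])/d[2]
E
python3 - <<'E'
from h import *
s=dict(np.load("top0.npz"));P=cloud(s);im=s["image"].astype(int)
f=lambda x,y:(240+x/6-.42,170+y/6-.42)
ax=ray(s,*f(342,147),.207);print("axis",ax, "tabtop",ray(s,*f(262,280),.235))
g=[ray(s,*f(*p),.190) for p in((250,372),(205,512))];print("grip",g)
reg=np.zeros(P.shape[:2],bool);reg[165:275,235:350]=1
z=P[...,2]
m=reg&(im.max(-1)<60)&(z>.178)&(z<.2)&(P[...,0]<.47);k=P[m];print("grip pts",len(k),k.mean(0),k.min(0),k.max(0))
for k0 in(.47,.44,.42):
  kk=k[abs(k[:,0]-k0)<.012];print(k0,kk.mean(0))
m=reg&(z>.211)&(z<.25);k=P[m];k=k[k[:,0]<.53];print(np.round(k,3).tolist())
yaw=-7.75*np.pi/180
h=np.array(k.mean(0));
for name,p in(("gripmid",(g[0]+g[1])/2),("gripend",g[1])):
  d=p-ax;print(name,np.hypot(d[0],d[1]),np.arctan2(d[1],d[0])%(2*np.pi)-(np.pi+yaw))
E
```

```text
axis [ 0.56118122 -0.07358706  0.207     ] tabtop [ 0.4924219  -0.04274883  0.235     ]
grip [array([ 0.47105837, -0.03879006,  0.19      ]), array([ 0.41373477, -0.02273855,  0.19      ])]
grip pts 186 [ 0.43891736 -0.02900556  0.19026737] [ 0.41051433 -0.04550978  0.18096556] [ 0.46962958 -0.01139244  0.19591945]
0.47 [ 0.46398153 -0.03790915  0.19101078]
0.44 [ 0.44042408 -0.02960593  0.19040995]
0.42 [ 0.42092267 -0.02238605  0.18949283]
[[0.526, -0.061, 0.211], [0.515, -0.056, 0.211], [0.495, -0.038, 0.236], [0.497, -0.04, 0.231], [0.492, -0.035, 0.237], [0.493, -0.038, 0.234], [0.493, -0.04, 0.234], [0.493, -0.042, 0.235], [0.491, -0.035, 0.233], [0.49, -0.038, 0.235], [0.491, -0.04, 0.233], [0.491, -0.042, 0.235], [0.492, -0.045, 0.232], [0.49, -0.035, 0.229], [0.488, -0.038, 0.234], [0.489, -0.04, 0.233], [0.489, -0.042, 0.231], [0.493, -0.045, 0.223], [0.497, -0.047, 0.212], [0.489, -0.035, 0.225], [0.489, -0.038, 0.226], [0.488, -0.04, 0.229], [0.489, -0.042, 0.227], [0.493, -0.045, 0.217], [0.49, -0.035, 0.218], [0.488, -0.038, 0.222], [0.487, -0.04, 0.225], [0.489, -0.042, 0.221], [0.489, -0.038, 0.214], [0.488, -0.04, 0.217], [0.488, -0.042, 0.217]]
gripmid 0.12626790045948127 -0.21074176989182636
gripend 0.1559680332781982 -0.19682619900513298
```

Emit:
carry_out(steps=[[[0, 0, -0.06], 0, 0], [[-0.1, -0.09, -0.068], 0.5, 0], [[-0.2, -0.19, -0.068], 0.5, 0], [[-0.3, -0.28, -0.068], 0.5, 0], [[-0.4, -0.38, -0.068], 0.5, 0], [[-0.484, -0.463, -0.068], 0.5, 0], [[-0.484, -0.463, -0.068], 0.5, 0], [[-0.484, -0.463, -0.068], 0.5, 0], [[-0.484, -0.463, -0.068], 0.5, 0], [[-0.484, -0.463, -0.068], 0.5, 0]])

```text
time: 1.35
tool_pos: [0.435, 0.0507, 0.2727]
ee_rot: [3.141, -0.0, 2.796]
wrist_force: [0.2, 0.2, 0.0]
width: 0.0469
finger_force: 0.0
```

Emit:
carry_out(steps=[[[-0.04, -0.033, 0], 0, 0], [[-0.083, -0.066, 0], 0, 0], [[-0.083, -0.066, 0], 0, 0], [[-0.083, -0.066, 0], 0, 0], [[-0.083, -0.066, 0], 0, 0]])

```text
time: 1.98
tool_pos: [0.4898, -0.0363, 0.2733]
ee_rot: [3.141, 0.0, 2.798]
wrist_force: [0.6, 0.7, -0.1]
width: 0.0471
finger_force: 0.0
```

```bash
python3 - <<'E'
from bench import robot
from h import *
o=robot.get_obs();print(o["tool_pos"],o["joint_positions"],o["wrist_force"])
s=robot.snapshot("wrist");cv2.imwrite("pics/w1.png",s["image"][:,:,::-1]);np.savez("w1.npz",**s)
print(proj(s,[o["tool_pos"],[.4905,-.04,.235],[.5615,-.0735,.208],[.439,-.029,.194]]))
E
```

```text
[ 0.48984247 -0.03633458  0.27325543] [-1.89804284e-01 -4.80004146e-02  1.37522862e+00  3.96416123e-04
  1.81404706e+00 -1.41720059e+00] [ 0.58897791  0.71169439 -0.0664823 ]
[[281.16271881 260.93732898]
 [275.5907146  238.11470289]
 [265.83246535 324.25335484]
 [265.74768295 145.02838446]]
```

View pics/w1.png

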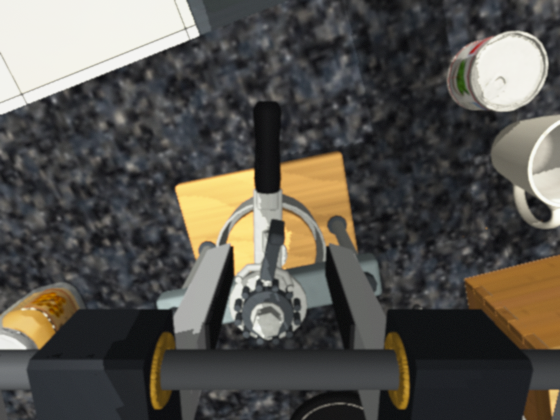

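The tab top is at (278, 228), between the open fingers, and the handle points straight up to the grip at (266, 145). I'll lower the fingers around the tab and push.

Emit:
carry_out(steps=[[[0, -0.002, 0.03], 0, 0], [[0, -0.004, 0.058], 0, 0], [[0, -0.004, 0.058], 0, 0], [[0, -0.01, 0.058], 0, 0], [[0, -0.016, 0.058], 0, 0], [[0, -0.02, 0.058], 0, 0], [[0, -0.024, 0.058], 0, 0], [[0, -0.028, 0.058], 0, 0], [[0, -0.03, 0.058], 0, 0]])

```text
time: 3.15
tool_pos: [0.4801, -0.0662, 0.2149]
ee_rot: [-3.141, -0.0, 2.796]
wrist_force: [0.4, 1.2, 0.2]
width: 0.0469
finger_force: 0.0
```

```bash
python3 - <<'E'
from bench import robot
from h import *
o=robot.get_obs();print(o["tool_pos"],o["wrist_force"])
s=robot.snapshot("wrist");cv2.imwrite("pics/w2.png",s["image"][80:380,150:400,::-1].repeat(2,0).repeat(2,1));np.savez("w2.npz",**s)
E
```

```text
[ 0.48006674 -0.06620133  0.21487711] [0.37464258 1.24242289 0.21507354]
```

View pics/w2.png

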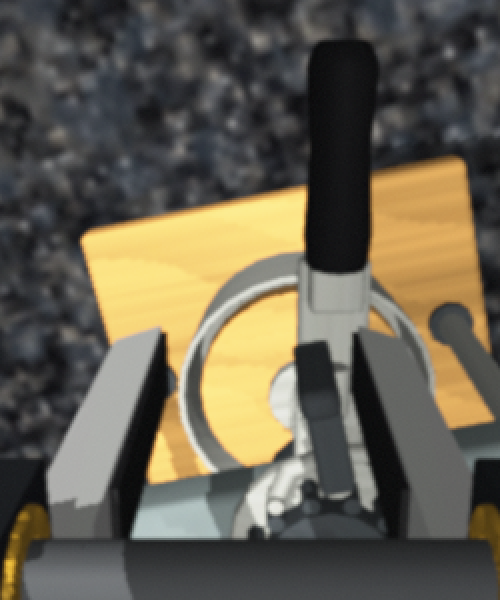

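The wrist view shows the lever now leaning left, towards -y, with its tab at (315, 380) and its base at (335, 480). There's a gap between the tab and the pushing finger, so it looks like it snapped over. I'll check this with the depth data.

```bash
cat >> h.py <<'E'
def lev(s,ax=np.array([.5615,-.0735])):
    P=cloud(s).reshape(-1,3);im=s["image"].reshape(-1,3).astype(int);d=P[:,:2]-ax;r=np.hypot(*d.T);psi=np.arctan2(d[:,1],-d[:,0])
    g=(r>.1)&(r<.158)&(P[:,2]>.180)&(P[:,2]<.2)&(im.max(1)<70)&(abs(psi)<1.1)
    ph=np.median(psi[g]);pin=ax+.038*np.array([-np.cos(ph),np.sin(ph)])
    e=P[:,:2]-pin;re=np.hypot(*e.T);pl=np.arctan2(e[:,1],-e[:,0])
    t=(re>.03)&(re<.05)&(P[:,2]>.226)&(P[:,2]<.239)&(abs(pl-ph)<.6)
    return g.sum(),"handle joint",-.135*-1-ph if 0 else .135-ph,t.sum(),"lever",ph-np.median(pl[t])
E
python3 - <<'E'
from h import *
for n in("top0","w1","w2"): print(n,lev(dict(np.load(n+".npz"))))
E
```

```text
top0 (np.int64(173), 'handle joint', np.float64(-0.2117084130007197), np.int64(18), 'lever', np.float64(-0.20517544513452574))
w1 (np.int64(2174), 'handle joint', np.float64(-0.21972270008124423), np.int64(232), 'lever', np.float64(-0.18048645466766083))
w2 (np.int64(3463), 'handle joint', np.float64(-0.21002815619597293), np.int64(583), 'lever', np.float64(0.14691494992699652))
```

Emit:
carry_out(steps=[[[0, 0.012, 0], 0, 0], [[0, 0.012, -0.05], 0, 0], [[0.02, 0.018, -0.05], 0, 0], [[0.053, 0.021, -0.05], 0, 0], [[0.053, 0.021, -0.05], 0, 0], [[0.053, 0.021, 0], 0, 0], [[0.053, 0.021, 0.05], 0, 0], [[0.053, 0.021, 0.05], 0, 0], [[0.053, 0.021, 0.05], 0, 0.35], [[0.053, 0.021, 0.05], 0, 0.35]])

```text
time: 4.45
tool_pos: [0.4396, -0.0285, 0.1682]
ee_rot: [3.141, 0.006, 2.797]
wrist_force: [-0.6, 0.4, -0.3]
width: 0.0318
finger_force: 0.0
```

```bash
python3 - <<'E'
from bench import robot
from h import *
o=robot.get_obs();print(o["tool_pos"],o["ee_rot"],o["wrist_force"],o["width"])
s=robot.snapshot("wrist");cv2.imwrite("pics/w3.png",s["image"][:,:,::-1]);np.savez("w3.npz",**s);print(lev(s))
E
```

```text
[ 0.43963964 -0.02845372  0.16819459] [3.14060121 0.00582329 2.7965354 ] [-0.61266637  0.35131288 -0.27270817] 0.031814970891397135
(np.int64(4737), 'handle joint', np.float64(-0.21704415524456383), np.int64(0), 'lever', np.float64(nan))
  return _methods._mean(a, axis=axis, dtype=dtype,
  ret = ret.dtype.type(ret / rcount)
```

View pics/w3.png

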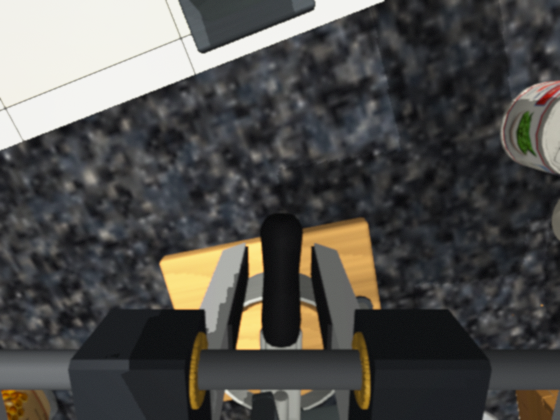

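Both fingers straddle the grip at (281, 280), which sits centred, and the tab is at (262, 410) on the loosening side. I'll swing clockwise first, which is now the free way.

Emit:
carry_out(steps=[[[0, 0.007, 0], 0.3, 0.35], [[-0.001, 0.014, 0], 0.6, 0.35], [[-0.002, 0.022, 0], 1.0, 0.35], [[-0.004, 0.031, 0], 1.4, 0.35], [[-0.006, 0.039, 0], 1.75, 0.35], [[-0.009, 0.047, 0], 2.1, 0.35], [[-0.013, 0.055, 0], 2.5, 0.35], [[-0.017, 0.065, 0], 3.0, 0.35], [[-0.017, 0.065, 0], 3.0, 0.35]])

```text
time: 5.62
tool_pos: [0.4766, 0.0276, 0.1666]
ee_rot: [3.139, 0.002, 2.275]
wrist_force: [-0.5, 0.9, 0.8]
width: 0.0306
finger_force: 0.0
```

```bash
cat >> h.py <<'E'
def st(robot,ax=np.array([.5615,-.0735])):
    o=robot.get_obs();d=o["tool_pos"][:2]-ax;p=np.arctan2(d[1],-d[0]);f=o["wrist_force"]
    print("t %.2f r %.4f psi %.3f yaw-psi %.3f z %.4f Fdrive(+=resists ccw) %.1f Frad %.1f Fz %.1f"%(o["time"],np.hypot(*d),p,np.pi-o["ee_rot"][2],o["tool_pos"][2],f[0]*np.sin(p)+f[1]*np.cos(p),-f[0]*np.cos(p)+f[1]*np.sin(p),f[2]),o["width"])
E
python3 - <<'E'
from bench import robot
from h import *
st(robot);s=robot.snapshot("wrist");np.savez("w4.npz",**s);print(lev(s)[:3]);st(robot)
s=robot.snapshot("top");np.savez("t4.npz",**s)
cv2.imwrite("pics/t4.png",cv2.resize(s["image"][170:265,240:350,::-1],None,fx=6,fy=6,interpolation=cv2.INTER_CUBIC))
E
```

```text
t 5.62 r 0.1320 psi 0.872 yaw-psi 0.867 z 0.1666 Fdrive(+=resists ccw) 0.2 Frad 1.0 Fz 0.8 0.030645241803979487
(np.int64(4788), 'handle joint', np.float64(-0.6975939814404438))
t 5.67 r 0.1321 psi 0.869 yaw-psi 0.867 z 0.1663 Fdrive(+=resists ccw) 0.1 Frad 0.2 Fz -0.7 0.030382964281488054
  return _methods._mean(a, axis=axis, dtype=dtype,
  ret = ret.dtype.type(ret / rcount)
```

Emit:
carry_out(steps=[[[0, -0.012, 0], -0.5, 0.35], [[-0.002, -0.024, 0], -1.0, 0.35], [[-0.005, -0.035, 0], -1.55, 0.35], [[-0.008, -0.046, 0], -2.05, 0.35], [[-0.013, -0.057, 0], -2.6, 0.35], [[-0.019, -0.067, 0], -3.1, 0.35], [[-0.025, -0.077, 0], -3.6, 0.35], [[-0.033, -0.086, 0], -4.1, 0.35], [[-0.041, -0.095, 0], -4.65, 0.35], [[-0.05, -0.103, 0], -5.15, 0.35]])

```text
time: 6.98
tool_pos: [0.4296, -0.0762, 0.1656]
ee_rot: [3.138, 0.003, -3.107]
wrist_force: [2.7, 4.8, -0.6]
width: 0.0308
finger_force: 2.3
```

```bash
python3 - <<'E' 2>/dev/null
from bench import robot
from h import *
st(robot);s=robot.snapshot("wrist");np.savez("w5.npz",**s);print(lev(s)[:3]);st(robot)
E
```

```text
t 6.97 r 0.1319 psi -0.020 yaw-psi 6.248 z 0.1656 Fdrive(+=resists ccw) 4.7 Frad -2.8 Fz -0.6 0.030752737500760383
(np.int64(4825), 'handle joint', np.float64(0.11884144328739298))
t 7.03 r 0.1320 psi -0.033 yaw-psi 6.248 z 0.1656 Fdrive(+=resists ccw) 1.9 Frad -1.6 Fz 1.1 0.030665230261079573
```

Emit:
carry_out(steps=[[[0, -0.005, 0], -0.25, 0.35], [[0, -0.011, 0], -0.5, 0.35], [[-0.001, -0.017, 0], -0.75, 0.35], [[-0.002, -0.022, 0], -1.0, 0.35], [[-0.002, -0.022, 0], -1.0, 0.35], [[-0.002, -0.022, 0], -1.0, 0.35]])

```text
time: 7.78
tool_pos: [0.4321, -0.0987, 0.1655]
ee_rot: [3.141, 0.002, -2.937]
wrist_force: [1.5, 4.5, 1.3]
width: 0.0305
finger_force: 1.9
```

```bash
python3 - <<'E' 2>/dev/null
from bench import robot
from h import *
st(robot);s=robot.snapshot("wrist");print(lev(s)[:3]);st(robot)
E
```

```text
t 7.78 r 0.1318 psi -0.192 yaw-psi 6.079 z 0.1655 Fdrive(+=resists ccw) 4.2 Frad -2.3 Fz 1.3 0.03050163682536901
(np.int64(4818), 'handle joint', np.float64(0.28910998620260847))
t 7.83 r 0.1319 psi -0.192 yaw-psi 6.079 z 0.1655 Fdrive(+=resists ccw) 4.6 Frad -3.4 Fz 1.7 0.030582425365183054
```

Emit:
carry_out(steps=[[[0, -0.003, 0], -0.12, 0.35], [[0, -0.006, 0], -0.24, 0.35], [[0, -0.008, 0], -0.35, 0.35], [[0, -0.008, 0], -0.35, 0.35], [[0, -0.008, 0], -0.35, 0.35], [[0, -0.008, 0], -0.35, 0.35]])

```text
time: 8.57
tool_pos: [0.4331, -0.1074, 0.1648]
ee_rot: [-3.141, -0.001, -2.876]
wrist_force: [0.5, 2.5, 1.7]
width: 0.0303
finger_force: 1.3
```

```bash
python3 - <<'E' 2>/dev/null
from bench import robot
from h import *
st(robot);s=robot.snapshot("wrist");print(lev(s)[:3]);st(robot)
E
```

```text
t 8.57 r 0.1328 psi -0.258 yaw-psi 6.018 z 0.1648 Fdrive(+=resists ccw) 2.3 Frad -1.2 Fz 1.7 0.0303400999252738
(np.int64(4775), 'handle joint', np.float64(0.35531640915075785))
t 8.62 r 0.1328 psi -0.258 yaw-psi 6.018 z 0.1648 Fdrive(+=resists ccw) 2.6 Frad -2.2 Fz 1.5 0.030302732491556978
```

Emit:
carry_out(steps=[[[0, -0.003, 0], -0.13, 0.35], [[-0.001, -0.006, 0], -0.26, 0.35], [[-0.001, -0.009, 0], -0.39, 0.35], [[-0.001, -0.012, 0], -0.52, 0.35], [[-0.001, -0.012, 0], -0.52, 0.35], [[-0.001, -0.012, 0], -0.52, 0.35], [[-0.001, -0.012, 0], -0.52, 0.35]])

```text
time: 9.5
tool_pos: [0.4374, -0.1188, 0.1647]
ee_rot: [-3.141, -0.0, -2.785]
wrist_force: [-1.9, 1.4, 1.1]
width: 0.0307
finger_force: 0.8
```

```bash
python3 - <<'E' 2>/dev/null
from bench import robot
from h import *
st(robot);s=robot.snapshot("wrist");print(lev(s)[:3]);st(robot)
E
```

```text
t 9.50 r 0.1321 psi -0.350 yaw-psi 5.927 z 0.1647 Fdrive(+=resists ccw) 2.0 Frad 1.3 Fz 1.1 0.03065336106973972
(np.int64(4817), 'handle joint', np.float64(0.4466750977412324))
t 9.55 r 0.1320 psi -0.350 yaw-psi 5.927 z 0.1647 Fdrive(+=resists ccw) 0.7 Frad 1.5 Fz -0.0 0.03055290849847067
```

Emit:
carry_out(steps=[[[0, -0.003, 0], -0.13, 0.35], [[-0.001, -0.006, 0], -0.26, 0.35], [[-0.001, -0.009, 0], -0.39, 0.35], [[-0.001, -0.012, 0], -0.52, 0.35], [[-0.001, -0.012, 0], -0.52, 0.35], [[-0.001, -0.012, 0], -0.52, 0.35], [[-0.001, -0.012, 0], -0.52, 0.35]])

```text
time: 10.42
tool_pos: [0.4426, -0.1295, 0.1648]
ee_rot: [-3.141, -0.0, -2.694]
wrist_force: [-2.6, 2.0, -0.9]
width: 0.0306
finger_force: 1.3
```

```bash
python3 - <<'E' 2>/dev/null
from bench import robot
from h import *
st(robot);s=robot.snapshot("wrist");print(lev(s)[:3]);st(robot)
E
```

```text
t 10.43 r 0.1314 psi -0.440 yaw-psi 5.836 z 0.1648 Fdrive(+=resists ccw) 2.9 Frad 1.5 Fz -0.9 0.030583547328248986
(np.int64(4842), 'handle joint', np.float64(0.5351272554984735))
t 10.47 r 0.1313 psi -0.440 yaw-psi 5.836 z 0.1649 Fdrive(+=resists ccw) 3.5 Frad 1.5 Fz -0.6 0.030450918480530248
```

Emit:
carry_out(steps=[[[0, -0.003, 0], -0.13, 0.35], [[0, -0.006, 0], -0.26, 0.35], [[0, -0.009, 0], -0.39, 0.35], [[0, -0.012, 0], -0.52, 0.35], [[0, -0.012, 0], -0.52, 0.35], [[0, -0.012, 0], -0.52, 0.35], [[0, -0.012, 0], -0.52, 0.35]])

```text
time: 11.35
tool_pos: [0.4482, -0.1405, 0.1652]
ee_rot: [-3.14, 0.001, -2.604]
wrist_force: [1.0, 2.0, -1.6]
width: 0.0305
finger_force: 1.0
```

```bash
python3 - <<'E' 2>/dev/null
from bench import robot
from h import *
st(robot);s=robot.snapshot("wrist");print(lev(s)[:3]);st(robot)
E
```

```text
t 11.35 r 0.1316 psi -0.534 yaw-psi 5.745 z 0.1652 Fdrive(+=resists ccw) 1.2 Frad -1.9 Fz -1.6 0.03045058710617237
(np.int64(4808), 'handle joint', np.float64(0.6281739094520663))
t 11.40 r 0.1317 psi -0.534 yaw-psi 5.745 z 0.1652 Fdrive(+=resists ccw) 1.4 Frad -0.8 Fz -1.4 0.030606167029732005
```

Emit:
carry_out(steps=[[[0, -0.003, 0], -0.13, 0.35], [[0, -0.006, 0], -0.26, 0.35], [[0, -0.01, 0], -0.42, 0.35], [[0, -0.01, 0], -0.42, 0.35], [[0, -0.01, 0], -0.42, 0.35], [[0, -0.01, 0], -0.42, 0.35]])

```text
time: 12.15
tool_pos: [0.4584, -0.137, 0.1651]
ee_rot: [-3.134, -0.009, -2.548]
wrist_force: [-0.1, 1.0, 0.8]
width: 0.0308
finger_force: 0.3
```

```bash
python3 - <<'E' 2>/dev/null
from bench import robot
from h import *
st(robot);s=robot.snapshot("wrist");print(lev(s)[:3]);st(robot);np.savez("w6.npz",**s);print(robot.get_obs()["joint_positions"])
P=cloud(s).reshape(-1,3)
s=robot.snapshot("top");np.savez("t6.npz",**s)
cv2.imwrite("pics/t6.png",cv2.resize(s["image"][170:265,240:350,::-1],None,fx=6,fy=6,interpolation=cv2.INTER_CUBIC))
# plate height, before/after
for n in("top0","t4","t6"):
    q=dict(np.load(n+".npz"));P=cloud(q);im=q["image"].astype(int);d=np.hypot(P[...,0]-.5615,P[...,1]+.0735)
    m=(d<.045)&(P[...,2]>.03)&(P[...,2]<.12)&(im[...,0]>im[...,2]+40);print(n,m.sum(),np.median(P[m][:,2]) if m.any() else None)
E
```

```text
t 12.15 r 0.1211 psi -0.552 yaw-psi 5.689 z 0.1651 Fdrive(+=resists ccw) 0.9 Frad -0.5 Fz 0.8 0.03075959307612851
(np.int64(5070), 'handle joint', np.float64(0.6409716212514205))
t 12.20 r 0.1212 psi -0.551 yaw-psi 5.689 z 0.1650 Fdrive(+=resists ccw) 0.2 Frad -0.7 Fz -0.0 0.030630785081980732
[-0.40059665 -0.06169713  1.60134903 -0.01152957  1.60085962 -2.56568594]
top0 334 0.068420636350628
t4 411 0.0683697984810422
t6 58 0.07075020844130954
```

The last joint has come close to its range limit at -2.566. From here I'll keep the fingers' turn short of that. I'll compute the return arc.

```bash
cat >> h.py <<'E'
def arc(robot,psis,yaws,r=.131,ax=np.array([.5615,-.0735])):
    o=robot.get_obs();q=o["tool_pos"][:2]-ax;a=np.pi-o["ee_rot"][2];a=(a+np.pi)%(2*np.pi)-np.pi
    X=np.array([-np.cos(a),np.sin(a)]);Y=np.array([np.sin(a),np.cos(a)])
    for p,w in zip(psis,yaws):
        d=r*np.array([-np.cos(p),np.sin(p)])-q;print("p%.2f [%.4f, %.4f] turn %.2f"%(p,d@X,d@Y,np.degrees(w-a)/10))
E
python3 - <<'E'
from bench import robot
from h import *
p=np.linspace(-.5,.3,10);arc(robot,p,np.maximum(p,-.5))
E
```

```text
p-0.50 [0.0093, 0.0071] turn 0.54
p-0.41 [0.0076, 0.0186] turn 1.05
p-0.32 [0.0050, 0.0299] turn 1.56
p-0.23 [0.0014, 0.0410] turn 2.07
p-0.14 [-0.0032, 0.0517] turn 2.57
p-0.06 [-0.0087, 0.0620] turn 3.08
p0.03 [-0.0151, 0.0717] turn 3.59
p0.12 [-0.0223, 0.0808] turn 4.10
p0.21 [-0.0304, 0.0892] turn 4.61
p0.30 [-0.0391, 0.0969] turn 5.12
```

Emit:
carry_out(steps=[[[0.009, 0.007, 0], 0.55, 0.35], [[0.008, 0.019, 0], 1.05, 0.35], [[0.005, 0.03, 0], 1.55, 0.35], [[0.001, 0.041, 0], 2.05, 0.35], [[-0.003, 0.052, 0], 2.6, 0.35], [[-0.009, 0.062, 0], 3.1, 0.35], [[-0.015, 0.072, 0], 3.6, 0.35], [[-0.022, 0.081, 0], 4.1, 0.35], [[-0.03, 0.089, 0], 4.6, 0.35], [[-0.039, 0.097, 0], 5.1, 0.35]])

```text
time: 13.5
tool_pos: [0.4359, -0.0356, 0.1643]
ee_rot: [-3.127, 0.0, 2.842]
wrist_force: [-0.8, -2.6, 1.5]
width: 0.0307
finger_force: 1.0
```

```bash
python3 - <<'E' 2>/dev/null
from bench import robot
from h import *
st(robot);s=robot.snapshot("wrist");print(lev(s)[:3]);print(robot.get_obs()["joint_positions"][5])
p=np.linspace(.35,.85,8);arc(robot,p,p)
E
```

```text
t 13.50 r 0.1312 psi 0.293 yaw-psi 0.300 z 0.1643 Fdrive(+=resists ccw) -2.7 Frad 0.0 Fz 1.5 0.030717031223550472
(np.int64(4889), 'handle joint', np.float64(-0.11334035941238674))
-1.4689532855504221
p0.35 [-0.0004, 0.0058] turn 0.28
p0.42 [-0.0012, 0.0151] turn 0.69
p0.49 [-0.0027, 0.0243] turn 1.10
p0.56 [-0.0048, 0.0335] turn 1.51
p0.64 [-0.0076, 0.0424] turn 1.92
p0.71 [-0.0110, 0.0511] turn 2.33
p0.78 [-0.0150, 0.0596] turn 2.74
p0.85 [-0.0196, 0.0677] turn 3.15
```

Emit:
carry_out(steps=[[[0, 0.006, 0], 0.3, 0.35], [[-0.001, 0.015, 0], 0.7, 0.35], [[-0.003, 0.024, 0], 1.1, 0.35], [[-0.005, 0.033, 0], 1.5, 0.35], [[-0.008, 0.042, 0], 1.9, 0.35], [[-0.011, 0.051, 0], 2.35, 0.35], [[-0.015, 0.06, 0], 2.75, 0.35], [[-0.019, 0.067, 0], 3.1, 0.35], [[-0.019, 0.067, 0], 3.1, 0.35]])

```text
time: 14.68
tool_pos: [0.474, 0.0238, 0.163]
ee_rot: [-3.131, 0.005, 2.306]
wrist_force: [-0.0, 0.2, -0.3]
width: 0.031
finger_force: 0.0
```

```bash
python3 - <<'E' 2>/dev/null
from bench import robot
from h import *
st(robot);s=robot.snapshot("wrist");print(lev(s)[:3]);np.savez("w7.npz",**s)
s=robot.snapshot("top");np.savez("t7.npz",**s)
a=dict(np.load("t4.npz"))["image"][170:265,240:350,::-1];b=s["image"][170:265,240:350,::-1]
cv2.imwrite("pics/t7.png",cv2.resize(np.hstack([a,b]),None,fx=3.6,fy=3.6,interpolation=cv2.INTER_CUBIC))
for n in("top0","t4","t7"):
    q=dict(np.load(n+".npz"));P=cloud(q);im=q["image"].astype(int);d=np.hypot(P[...,0]-.5615,P[...,1]+.0735)
    m=(d<.045)&(P[...,2]>.06)&(P[...,2]<.08)&(im[...,0]>im[...,2]+40);print(n,m.sum(),np.median(P[m][:,2]),P[m][:,2].mean())
p=np.linspace(.77,.2,9);arc(robot,p,p)
E
```

```text
t 14.68 r 0.1308 psi 0.838 yaw-psi 0.835 z 0.1630 Fdrive(+=resists ccw) 0.1 Frad 0.2 Fz -0.3 0.030983462949362953
(np.int64(5008), 'handle joint', np.float64(-0.6588315619806973))
top0 334 0.068420636350628 0.06840727715798145
t4 411 0.0683697984810422 0.06852085950987366
t7 393 0.07066706152374744 0.07072470061041101
p0.77 [-0.0002, -0.0086] turn -0.38
p0.70 [-0.0012, -0.0179] turn -0.78
p0.63 [-0.0028, -0.0271] turn -1.19
p0.56 [-0.0050, -0.0362] turn -1.60
p0.48 [-0.0079, -0.0450] turn -2.01
p0.41 [-0.0114, -0.0537] turn -2.42
p0.34 [-0.0156, -0.0621] turn -2.83
p0.27 [-0.0203, -0.0701] turn -3.23
p0.20 [-0.0255, -0.0778] turn -3.64
```

View pics/t7.png

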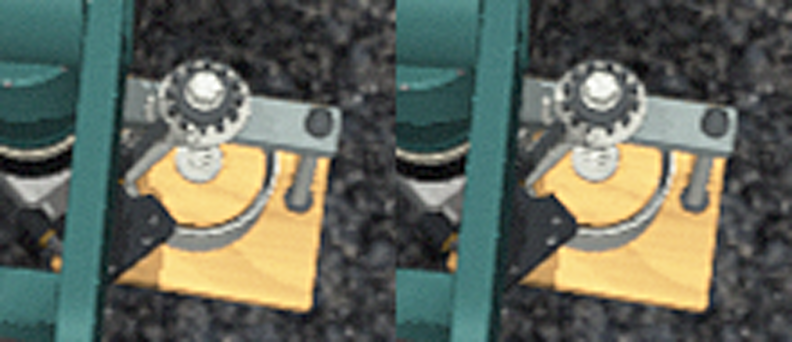

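The two top views show the wheel and plate before and after the stroke. The depth data says the plate rose about 2.2 mm, which is about 0.93 rad unscrewed. I'll take up the slack, then feel carefully for the stop.

Emit:
carry_out(steps=[[[0, -0.009, 0], -0.4, 0.35], [[-0.001, -0.018, 0], -0.8, 0.35], [[-0.003, -0.027, 0], -1.2, 0.35], [[-0.005, -0.036, 0], -1.6, 0.35], [[-0.007, -0.042, 0], -1.9, 0.35], [[-0.007, -0.042, 0], -1.9, 0.35], [[-0.007, -0.042, 0], -1.9, 0.35]])

```text
time: 15.65
tool_pos: [0.4471, -0.0094, 0.1635]
ee_rot: [-3.13, 0.001, 2.636]
wrist_force: [0.0, 1.3, -0.4]
width: 0.0306
finger_force: 0.3
```

```bash
python3 - <<'E' 2>/dev/null
from bench import robot
from h import *
st(robot);s=robot.snapshot("wrist");print(lev(s)[:3])
E
```

```text
t 15.65 r 0.1311 psi 0.511 yaw-psi 0.506 z 0.1635 Fdrive(+=resists ccw) 1.1 Frad 0.6 Fz -0.4 0.03061911307452193
(np.int64(4971), 'handle joint', np.float64(-0.4128175520247722))
```

Emit:
carry_out(steps=[[[0, -0.003, 0], -0.15, 0.35], [[0, -0.006, 0], -0.3, 0.35], [[0, -0.01, 0], -0.44, 0.35], [[0, -0.01, 0], -0.44, 0.35], [[0, -0.01, 0], -0.44, 0.35]])

```text
time: 16.32
tool_pos: [0.4423, -0.0185, 0.1637]
ee_rot: [-3.129, 0.001, 2.712]
wrist_force: [1.8, 2.0, -1.5]
width: 0.0303
finger_force: 1.3
```

```bash
python3 - <<'E' 2>/dev/null
from bench import robot
from h import *
st(robot)
E
```

```text
t 16.32 r 0.1313 psi 0.432 yaw-psi 0.429 z 0.1637 Fdrive(+=resists ccw) 2.6 Frad -0.8 Fz -1.5 0.03028919980650259
```

Emit:
carry_out(steps=[[[0, -0.003, 0], -0.15, 0.35], [[0, -0.006, 0], -0.3, 0.35], [[0, -0.008, 0], -0.36, 0.35], [[0, -0.008, 0], -0.36, 0.35], [[0, -0.008, 0], -0.36, 0.35]])

```text
time: 16.95
tool_pos: [0.4389, -0.0256, 0.1638]
ee_rot: [-3.13, -0.0, 2.776]
wrist_force: [3.2, 0.9, -1.4]
width: 0.0306
finger_force: 1.5
```

```bash
python3 - <<'E' 2>/dev/null
from bench import robot
from h import *
st(robot);s=robot.snapshot("wrist");print(lev(s)[:3])
E
```

```text
t 16.95 r 0.1316 psi 0.372 yaw-psi 0.366 z 0.1638 Fdrive(+=resists ccw) 2.0 Frad -2.7 Fz -1.4 0.030617988720732615
(np.int64(4939), 'handle joint', np.float64(-0.2757618944869124))
```

Still free. The next steps are 8 mm.

Emit:
carry_out(steps=[[[0, -0.003, 0], -0.15, 0.35], [[0, -0.006, 0], -0.3, 0.35], [[0, -0.008, 0], -0.36, 0.35], [[0, -0.008, 0], -0.36, 0.35], [[0, -0.008, 0], -0.36, 0.35]])

```text
time: 17.62
tool_pos: [0.4362, -0.0329, 0.1639]
ee_rot: [-3.13, -0.001, 2.839]
wrist_force: [4.0, 1.6, -1.6]
width: 0.0304
finger_force: 1.7
```

```bash
python3 - <<'E' 2>/dev/null
from bench import robot
from h import *
st(robot);s=robot.snapshot("wrist");print(lev(s)[:3])
E
```

```text
t 17.62 r 0.1317 psi 0.313 yaw-psi 0.303 z 0.1639 Fdrive(+=resists ccw) 2.8 Frad -3.4 Fz -1.6 0.030418798359690122
(np.int64(4926), 'handle joint', np.float64(-0.21646126343127275))
```

Emit:
carry_out(steps=[[[-0.001, -0.003, 0], -0.15, 0.35], [[-0.001, -0.006, 0], -0.3, 0.35], [[-0.001, -0.009, 0], -0.4, 0.35], [[-0.001, -0.009, 0], -0.4, 0.35], [[-0.001, -0.009, 0], -0.4, 0.35]])

```text
time: 18.3
tool_pos: [0.4339, -0.042, 0.1638]
ee_rot: [-3.13, -0.003, 2.908]
wrist_force: [0.1, 1.7, 0.0]
width: 0.0307
finger_force: 1.3
```

```bash
python3 - <<'E' 2>/dev/null
from bench import robot
from h import *
st(robot)
E
```

```text
t 18.30 r 0.1314 psi 0.242 yaw-psi 0.234 z 0.1638 Fdrive(+=resists ccw) 1.6 Frad 0.3 Fz 0.0 0.030705731986169816
```

Emit:
carry_out(steps=[[[0, -0.003, 0], -0.15, 0.35], [[0, -0.006, 0], -0.3, 0.35], [[-0.001, -0.01, 0], -0.44, 0.35], [[-0.001, -0.01, 0], -0.44, 0.35], [[-0.001, -0.01, 0], -0.44, 0.35]])

```text
time: 18.92
tool_pos: [0.4327, -0.0522, 0.1638]
ee_rot: [-3.129, -0.003, 2.985]
wrist_force: [-2.1, 3.3, 0.3]
width: 0.0305
finger_force: 1.1
```

```bash
python3 - <<'E' 2>/dev/null
from bench import robot
from h import *
st(robot)
E
```

```text
t 18.93 r 0.1305 psi 0.164 yaw-psi 0.157 z 0.1638 Fdrive(+=resists ccw) 2.9 Frad 2.6 Fz 0.3 0.030456052123534246
```

Emit:
carry_out(steps=[[[0, -0.003, 0], -0.15, 0.35], [[0, -0.006, 0], -0.3, 0.35], [[0, -0.01, 0], -0.44, 0.35], [[0, -0.01, 0], -0.44, 0.35], [[0, -0.01, 0], -0.44, 0.35]])

```text
time: 19.55
tool_pos: [0.4315, -0.0622, 0.1641]
ee_rot: [-3.13, -0.003, 3.061]
wrist_force: [0.0, 1.7, -1.2]
width: 0.031
finger_force: 1.0
```

```bash
python3 - <<'E' 2>/dev/null
from bench import robot
from h import *
st(robot);s=robot.snapshot("wrist");print(lev(s)[:3])
E
```

```text
t 19.55 r 0.1305 psi 0.087 yaw-psi 0.080 z 0.1641 Fdrive(+=resists ccw) 1.7 Frad 0.1 Fz -1.2 0.03102571013463824
(np.int64(5002), 'handle joint', np.float64(0.00790040685795973))
```

Emit:
carry_out(steps=[[[0, -0.003, 0], -0.15, 0.35], [[0, -0.006, 0], -0.3, 0.35], [[0, -0.01, 0], -0.44, 0.35], [[0, -0.01, 0], -0.44, 0.35], [[0, -0.01, 0], -0.44, 0.35]])

```text
time: 20.23
tool_pos: [0.4308, -0.0721, 0.1644]
ee_rot: [-3.13, -0.004, 3.138]
wrist_force: [2.1, 1.9, -0.5]
width: 0.0307
finger_force: 1.1
```

```bash
python3 - <<'E' 2>/dev/null
from bench import robot
from h import *
st(robot)
E
```

```text
t 20.23 r 0.1307 psi 0.010 yaw-psi 0.003 z 0.1644 Fdrive(+=resists ccw) 1.9 Frad -2.0 Fz -0.5 0.030696522230283404
```

Emit:
carry_out(steps=[[[-0.001, -0.003, 0], -0.15, 0.35], [[-0.001, -0.006, 0], -0.3, 0.35], [[-0.001, -0.01, 0], -0.44, 0.35], [[-0.001, -0.01, 0], -0.44, 0.35], [[-0.001, -0.01, 0], -0.44, 0.35]])

```text
time: 20.85
tool_pos: [0.4315, -0.0821, 0.1644]
ee_rot: [-3.13, -0.006, -3.068]
wrist_force: [-2.5, 2.9, -1.1]
width: 0.0309
finger_force: 1.1
```

```bash
python3 - <<'E' 2>/dev/null
from bench import robot
from h import *
st(robot);s=robot.snapshot("wrist");print(lev(s)[:3])
E
```

```text
t 20.85 r 0.1303 psi -0.066 yaw-psi 6.210 z 0.1644 Fdrive(+=resists ccw) 3.0 Frad 2.3 Fz -1.1 0.030946402650086195
(np.int64(4969), 'handle joint', np.float64(0.1605295959248385))
```

Emit:
carry_out(steps=[[[0, -0.003, 0], -0.15, 0.35], [[0, -0.006, 0], -0.3, 0.35], [[0, -0.01, 0], -0.44, 0.35], [[0, -0.01, 0], -0.44, 0.35], [[0, -0.01, 0], -0.44, 0.35]])

```text
time: 21.52
tool_pos: [0.4325, -0.0898, 0.1642]
ee_rot: [-3.136, -0.005, -2.989]
wrist_force: [-2.0, 7.4, -0.3]
width: 0.0308
finger_force: 3.8
```

```bash
python3 - <<'E' 2>/dev/null
from bench import robot
from h import *
st(robot)
E
```

```text
t 21.52 r 0.1301 psi -0.126 yaw-psi 6.131 z 0.1642 Fdrive(+=resists ccw) 7.6 Frad 1.0 Fz -0.3 0.030798008364006778
```

The resistance is now 7.6 N with the handle held still, so the stop has begun. I'll move on in very small steps.

Emit:
carry_out(steps=[[[0, -0.001, 0], -0.03, 0.35], [[0, -0.002, 0], -0.06, 0.35], [[0, -0.002, 0], -0.06, 0.35], [[0, -0.002, 0], -0.06, 0.35]])

```text
time: 22.02
tool_pos: [0.4326, -0.0908, 0.1642]
ee_rot: [-3.138, -0.006, -2.978]
wrist_force: [-1.5, 10.0, 0.6]
width: 0.0307
finger_force: 5.0
```

```bash
python3 - <<'E' 2>/dev/null
from bench import robot
from h import *
st(robot);s=robot.snapshot("wrist");print(lev(s)[:3]);st(robot)
E
```

```text
t 22.02 r 0.1300 psi -0.134 yaw-psi 6.120 z 0.1642 Fdrive(+=resists ccw) 10.1 Frad 0.1 Fz 0.6 0.030661688943470797
(np.int64(4969), 'handle joint', np.float64(0.22952209175920169))
t 22.07 r 0.1300 psi -0.134 yaw-psi 6.120 z 0.1642 Fdrive(+=resists ccw) 10.6 Frad -1.2 Fz 0.6 0.030584330855863973
```

Emit:
carry_out(steps=[[[0, -0.001, 0], -0.03, 0.35], [[0, -0.001, 0], -0.03, 0.35], [[0, -0.001, 0], -0.03, 0.35], [[0, -0.001, 0], -0.03, 0.35]])

```text
time: 22.58
tool_pos: [0.4327, -0.0916, 0.1641]
ee_rot: [-3.138, -0.006, -2.973]
wrist_force: [-1.8, 11.0, 1.2]
width: 0.0308
finger_force: 5.3
```

```bash
python3 - <<'E' 2>/dev/null
from bench import robot
from h import *
st(robot);s=robot.snapshot("wrist");print(lev(s)[:3]);st(robot)
E
```

```text
t 22.57 r 0.1301 psi -0.139 yaw-psi 6.114 z 0.1641 Fdrive(+=resists ccw) 11.1 Frad 0.3 Fz 1.2 0.030823177016606407
(np.int64(4973), 'handle joint', np.float64(0.23496865678003326))
t 22.62 r 0.1300 psi -0.139 yaw-psi 6.114 z 0.1642 Fdrive(+=resists ccw) 10.5 Frad -1.2 Fz 1.1 0.030587921526369594
```

The resistance stays at about 11 N while held still, so this is the stop. I'll unload, open the fingers and lift away.

Emit:
carry_out(steps=[[[0, 0.002, 0], 0, 0.35], [[0, 0.004, 0], 0, 0.35], [[0, 0.007, 0], 0, 0.2], [[0, 0.007, 0], 0, 0], [[0, 0.007, 0], 0, 0], [[0, 0.007, -0.04], 0, 0], [[0, 0.007, -0.09], 0, 0], [[0.03, 0.007, -0.14], 0, 0], [[0.06, 0.007, -0.14], 0, 0], [[0.06, 0.007, -0.14], 0, 0]])

```text
time: 23.88
tool_pos: [0.3726, -0.0972, 0.3064]
ee_rot: [-3.128, -0.003, -2.978]
wrist_force: [0.7, -0.0, -0.1]
width: 0.047
finger_force: 0.0
```

```bash
python3 - <<'E' 2>/dev/null
from bench import robot
from h import *
st(robot);s=robot.snapshot("wrist");print(lev(s));cv2.imwrite("pics/w9.png",s["image"][:,:,::-1])
q=robot.snapshot("top");P=cloud(q);im=q["image"].astype(int);d=np.hypot(P[...,0]-.5615,P[...,1]+.0735)
m=(d<.045)&(P[...,2]>.06)&(P[...,2]<.08)&(im[...,0]>im[...,2]+40);print(m.sum(),P[m][:,2].mean())
E
```

```text
t 23.88 r 0.1904 psi -0.125 yaw-psi 6.119 z 0.3064 Fdrive(+=resists ccw) -0.1 Frad -0.7 Fz -0.1 0.04698023770334839
(np.int64(1233), 'handle joint', np.float64(0.1529216391363118), np.int64(5), 'lever', np.float64(0.3289180438182479))
141 0.07163253210108704
```

View pics/w9.png

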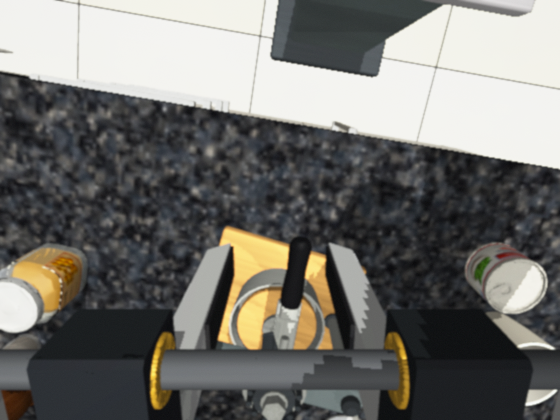

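The wrist view shows the handle free at (293, 275) between the raised, open fingers, and the jar and tin standing upright. The lever reads +0.33, the loosening side, so I'm handing in.

```bash
python3 -c "
from bench import robot
print(robot.close_job())"
```

```text
the job is handed in; nothing more can be done
None
```

I flipped the lever to loosening before turning the screw, then wound the screw back in two strokes until about 11 N held steady at the stop; the handle sprang back about 10 mm on release, and I handed the job in at 24 s with the arm clear and the jar, mug and tin not touched.

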